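# Close up the data logger with a fresh drying tin

## Robot

A 6-joint arm with a two-finger parallel gripper is mounted at the origin on a cart in front of the work surface, level with it; the furniture and walls round the work are solid. World frame = base frame: x ahead of the robot, y to its left, z up, the work surface at z = 0. Lengths are in m, angles in rad, forces in N, time in s.
With the tool pointing down it reaches from about 0.25 to 0.775 m from the base axis. Payload 4 kg.
Tool frame: the origin (TCP) lies at the very end of the fingers, on their centre line; the grasp point (between the pads) lies 19 mm behind it; z points along the fingers, y is the line along which they close (so a half turn about z gives the same grasp; the last joint's range is limited). The gripper opens to 85 mm and grips with 20 to 120 N. Pads are 22 mm wide; open, the fingers measure 114 mm over their backs; the gripper's body (76 mm by 85 mm) begins 54 mm behind the grasp point. The pads swing forward as they close: fully open they stand 13 mm farther back than shut.
Start: joints at [-1.29, 0.087, 1.371, -0, 1.684, -0.103], TCP at [0.206, -0.51, 0.231] pointing down, gripper open.
Joint ranges: [-3.1, 3.1], [-0.76, 2.03], [0.27, 2.55], [-1.08, 4.22], [0.17, 2.65], [-2.57, 2.57]. Speed limits (rad/s): [2.79, 2.79, 3.14, 3.14, 3.14, 3.14].

## Interface

Orientations are given as a unit quaternion [x, y, z, w].
In Python, from plant import * gives the robot as it stands. The module is installed in compiled form; this text tells all that it offers. Calls block until the motion is done:
- reach(position, orientation): joint-space move of the TCP to a pose.
- line_to(position, ori=None, max_speed=0.15): straight line of the TCP; ori=None keeps the orientation; max_speed is the mean speed in m/s.
- set_joints(angles): joint-space move.
- set_gripper(opening, grip_force=None): finger opening in m; grip_force is the grip in N (None keeps the last); returns when the fingers have stopped.
- wait(seconds).
- inverse_kinematics(position, orientation): joint angles nearest the present ones, or None.
- get_state(): the state.
- get_image(name): name is "scene" or "top" or "wrist"; returns a dict with "image" (400x640x3 uint8, blue, green, red), "depth" (400x640 float32, m along the optical axis (not along the pixel's ray), 0 where there is no reading), "vertical_fov" (degrees; the focal length in pixels is half the picture's height over the tangent of half this angle, whatever the lens; pixels are square), "cx", "cy" (the principal point, pixels), "origin" and "orientation" of the camera in the world. Camera axes: x right, y up, looking along -z (the intrinsics and any distortion apply to the point x, -y, -z); pixel columns grow to the right and rows downward; lengths in m; the calibration is good to about 2 mm. The wrist camera is an equidistant fisheye: a pixel r from the principal point sees the ray r / f radians off the axis. A picture is of the moment at which its call begins.
A pose or a line that the arm cannot do raises MotionError and nothing moves.
- close_job(): hands the job in; it is judged then, once.
The state is a dict: "t": time; "qpos": joint angles; "qd": joint speeds; "tau": joint torques, N m; "position": TCP position; "tcp_rot": TCP orientation; "wrist_force": force on the tool from outside, world axes, zero at the start; "ft_torque": the same for the moment, N m; "opening": finger opening in m; "grasp_force": force on a finger pad.
Only numpy, scipy, OpenCV 4.12 (cv2) and the standard library are available. Lean on these libraries where they do the work, as an engineer would, in place of code of your own. Each camera call takes 0.05 s, during which the arm holds its last target. There are 200 camera calls.

## Task

Put the lidded aluminium drying tin that stands on the bench just right of the open grey logger case flat into its holder inside the case, then swing the case's cover shut. Lock the cover with its orange quarter-turn wing stud: line the wing up with the two white marks so that the cross-pin finds its slot, press it in against the spring, turn it a quarter turn clockwise to the stop (onto the red marks) and let it spring up into its lock. Leave the open sample tin, the screwdriver, the beaker and the red stopper where they are.

Things in the scene. Friction and masses are not known exactly. Their poses are not given: they have to be found in the camera images.
- tin_mid (a point): the drying tin's centre, half-way up: a plain closed round tin of bare aluminium with a flat lid, 66 mm across, 40 mm high, about 0.11 kg, standing on the bench 15 to 45 cm right of the case; z up along its axis. (The other tin, open, with black bitumen in it, is not to be used.)
- case: grey die-cast logger case, fixed to the bench; origin on the bench under the middle of its tin compartment; it reaches 80 mm to both sides along its x, 65 mm to +y (hinge side) and 107 mm to -y; rim 60 mm above the bench, walls 4 mm; z up. A partition 50 mm high at y = -0.065 cuts off a narrow channel on the -y side. A green circuit board on the floor at -x reaches 21 mm above the bench.
- bay (a point): centre of the tin's holder, on the rubber pad where the tin's underside rests (8 mm above the bench, 52 mm below the rim); four aluminium corner angles 10 mm higher than the pad stand round a 75 mm square, so the tin has about 4.5 mm play each way. The inner walls and the partition stand 58 mm or more from this point; case axes.
- cover_hinge (a point): middle of the hinge axis of the cover, at the top of the case's +y wall, 60 mm above the bench; fixed, case axes; the hinge line runs along its x
- cover (a joint): angle of the cover, rad: 0 shut (level, upper face 64 mm above the bench), 1.57 upright, at most 2.05 (leaning back to +y). Stiff hinge (0.3 N m): it stays where it is left; push it over from behind and press it down. A plate 4 mm thick, 160 mm along the hinge, 172 mm from hinge to free edge; the stud, at mid-length 150 mm from the hinge, stands 47 mm out of its outer face.
- stud_wing (a point): middle of the stud's orange wing, on the stud's axis: the wing is 36 mm long (this point's x), 9 mm thick (y), 25 mm high (z, out of the cover), on a black disc 32 mm across whose face is 12.5 mm below this point. Cover shut and stud sprung out, this point is 95 mm above the bench. The cross-pin under the cover lies along the same x.
- stud (a joint): how far the stud is pressed in, m: 0 sprung fully out, 0.012 fully in. The spring takes 3 N to start, 8.5 N fully in. The pin clears the slot plate at 0.0105 and can then be turned; sprung up in the lock it reads about 0.0085.
- stud_turn (a joint): turn of the stud, rad, clockwise positive seen from above with the cover shut; 0 = wing along the case's x, on the white marks, in line with the slot (goes in within about 0.15); 1.57 = wing along the case's y, on the red marks: locked. Once through the slot it is stopped just beyond 0 and just beyond 1.57. Half a turn more is the same. Turns easily (0.02 N m) while sprung out.
- sample_tin: bystander: open tin with black bitumen, 71 mm across, 42 mm high, behind the case on the left; leave alone
- screwdriver: bystander: red-handled screwdriver, 206 mm long, lying in front of the long bench instrument; leave alone
- beaker: bystander: small clear beaker, 60 mm across, 72 mm high, behind the case; leave alone
- stopper: bystander: red rubber stopper, 34 mm across, 28 mm high, near the front edge on the right; leave alone
- slot (a point): centre of the fastener's slot in the steel receptacle plate in the case's channel, at y = -0.085 of the case, 51.5 mm above the bench; fixed, case axes. The slot is 28 mm long (along x) and 9.5 mm wide; the stud's cross-pin is 24 mm long and 5 mm thick.
Things that resemble listed ones, but are neither listed nor needed, are in the scene too. Leave any green or purple look-alike of the part that bears tin_mid alone.

How it is judged:
On the way, in this order (a step that is already met when the one before it is completed fails the run):
1. the drying tin stands flat in its holder (horizontal distance between tin_mid and bay below 0.012 m and z of tin_mid in the frame of bay below 0.024 m and angle between tin_mid's own z axis and vertical below 0.12 rad), for 0.2 s.
2. the cover is shut (value of joint cover below 0.05 rad), for 0.1 s.
3. the stud is turned a quarter turn and has sprung up into its lock (angle between the x axis of stud_wing and the x axis of case, either way round above 1.3 rad and value of joint stud between 0.007 and 0.0095 m), for 0.2 s.
At the end, for the whole second after the job is handed in: The drying tin stands flat in its holder (within 12 mm of its centre, tilted under 0.12 rad), the cover is shut (under 0.03 rad), and the stud is locked: wing across the slot to within 0.27 rad, sprung up into the lock notch (pressed in between 7 and 9.5 mm with nobody holding it) (all of step 1 and all of step 3 and value of joint cover below 0.03 rad); the robot touches nothing.
It fails at once if the open sample tin was shifted (distance of sample_tin from where it was at the start of the episode above 0.02 m).
It fails at once if the screwdriver was shifted (distance of screwdriver from where it was at the start of the episode above 0.02 m).
It fails at once if the beaker or the red stopper was shifted (distance of any of beaker, stopper from where it was at the start of the episode above 0.02 m).
It also fails if it takes over 58 s, if anything falls off the work surface, if the arm or the gripper's body presses on something with over 40 N, if the wrist force passes 120 N, or if a joint passes its speed limit or range.

## Working session

There is one attempt and no reset: what is moved stays moved. The work goes in short steps, each a Python script; the robot and the scene stay as the last script left them, time stands still between calls to the robot, and variables do not carry over. Pictures are saved under pics/ and viewed, at most 10 in all, crops included, and the job is handed in when it is done.

```bash
mkdir -p pics
cat > h.py <<'E'
from plant import *
import numpy as np, cv2
from scipy.spatial.transform import Rotation as R
def grab(n,save=None):
    d=get_image(n)
    if save: cv2.imwrite('pics/'+save,d['image']); np.savez('pics/'+save[:-4]+'.npz',**{k:np.array(v) for k,v in d.items()})
    return d
def px(d,u,v,z=None,dep=None):
    """world point of pixel from depth, or on plane z (perspective cameras)"""
    f=200/np.tan(np.radians(float(d['vertical_fov']))/2)
    r=np.array([(u-d['cx'])/f,-(v-d['cy'])/f,-1.])
    Q=R.from_quat(d['orientation']); o=np.array(d['origin'])
    w=Q.apply(r)
    if z is not None: return o+w*(z-o[2])/w[2]
    if dep is None:
        p=d['depth'][int(v)-1:int(v)+2,int(u)-1:int(u)+2]; p=p[p>0]; dep=np.median(p) if p.size else np.nan
    return o+w*dep
def down(yaw):  # tool z down, tool y axis at world angle yaw
    y=np.array([np.cos(yaw),np.sin(yaw),0]); z=np.array([0,0,-1.]); x=np.cross(y,z)
    return R.from_matrix(np.c_[x,y,z]).as_quat()
E
python3 - <<'E'
from h import *
a=grab('scene','s1.png');b=grab('top','t1.png')
for d in(a,b): print(d['vertical_fov'],d['cx'],d['cy'],d['origin'],d['orientation'])
s=get_state();print(s['t'],s['tcp_rot'],s['wrist_force'],s['opening'])
E
```

```text
44.83778974017577 317.31923606143664 213.0369441684865 [-0.13215819 -1.32823578  0.79716869] [ 0.51667383 -0.12539784 -0.22146457  0.8174821 ]
52.905417108619986 314.9672732324028 209.9775277853248 [ 0.44368752 -0.03252074  1.26539384] [-0.04243783  0.0390678   0.70958397 -0.70225589]
0.1 [ 9.81643881e-01  1.90720366e-01 -9.36622816e-05 -1.01177687e-03] [-0.1231868  -0.26089559 -0.29155025] 0.08559285319723879
```

View pics/s1.png

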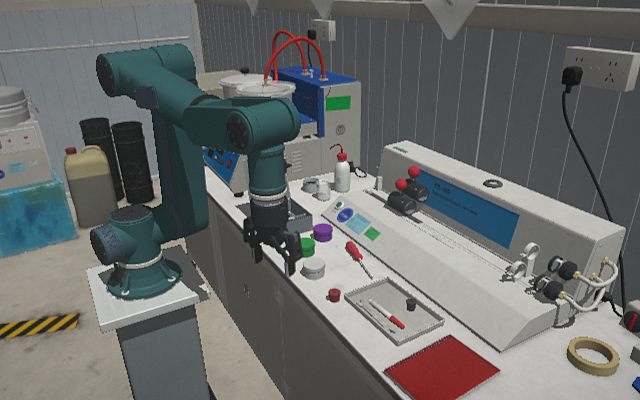

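View pics/t1.png

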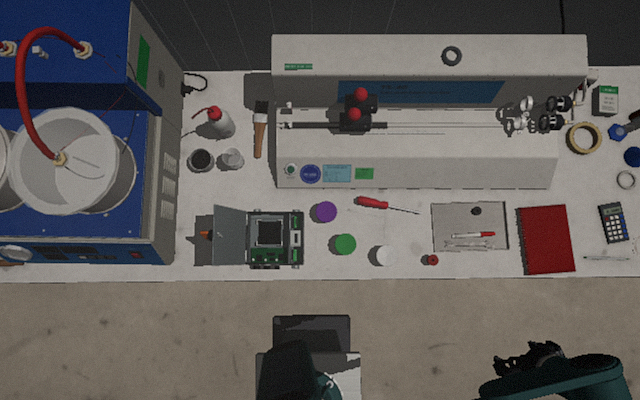

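Candidates in the top view are purple (323,212), green (343,244) and bare aluminium (380,256). The aluminium one fits: it is plain, closed, uncoloured and right of the case. I'll confirm it in an enlarged crop.

Run:
```python
import cv2
i=cv2.imread('pics/t1.png')[190:280,190:400]
cv2.imwrite('pics/t1c.png',cv2.resize(i,None,fx=3.8,fy=3.8,interpolation=cv2.INTER_CUBIC))
```

```text
(no output)
```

View pics/t1c.png

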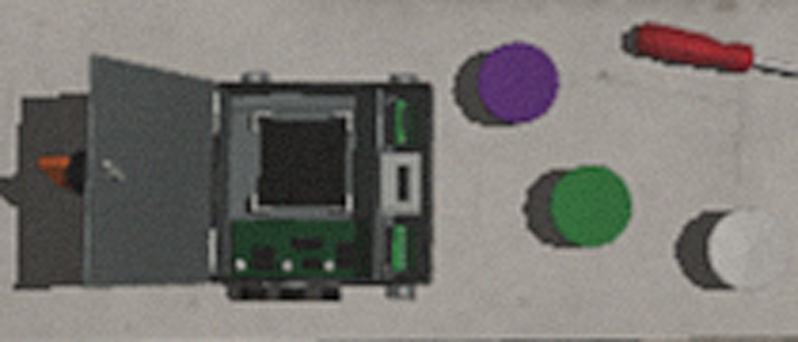

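The crop shows the closed aluminium tin at crop (747,248), which is full-image pixel (386.6,255.3). The bay pad is centred at crop (305,163), the slot at (403,183), and the stud's orange wing at (55,170) on the leaning-back cover.

Run:
```python
from h import *
d=np.load('pics/t1.npz')
c=lambda u,v,z=None:px(d,190+u/3.8,190+v/3.8,z).round(4)
print('tin',c(747,248,.04),c(747,248))
print('bay',c(305,163,.008),c(305,163)); print('slot',c(403,183,.0515),c(403,183))
for p in[(218,85),(432,87),(432,284),(214,285)]: print('rim',c(*p,.06),c(*p))
for p in[(100,70),(95,275),(205,95),(205,270),(150,130),(150,240),(50,170),(45,165),(72,172)]: print('cover',c(*p))
for p in[(262,118),(350,118),(350,208),(260,208)]: print('pad',c(*p,.008))
```

```text
tin [ 0.4454 -0.2427  0.04  ] [ 0.4454 -0.2431  0.0379]
bay [0.5187 0.1134 0.008 ] [0.5187 0.1134 0.0081]
slot [0.4994 0.0305 0.0515] [0.5016 0.0329 0.0041]
rim [0.5783 0.1767 0.06  ] [0.5786 0.1772 0.0569]
rim [0.5749 0.0067 0.06  ] [ 5.814e-01  8.600e-03 -3.000e-04]
rim [0.4199 0.0077 0.06  ] [ 0.4187  0.0098 -0.0012]
rim [0.4208 0.1784 0.06  ] [ 0.4196  0.189  -0.0006]
cover [0.5724 0.232  0.2141]
cover [0.4313 0.234  0.2098]
cover [0.5688 0.1842 0.0754]
cover [0.4326 0.1847 0.0644]
cover [0.5355 0.2106 0.1504]
cover [0.4554 0.2104 0.1457]
cover [0.5041 0.2688 0.2017]
cover [0.5075 0.2721 0.2027]
cover [0.5022 0.2517 0.2081]
pad [0.5562 0.1491 0.008 ]
pad [0.5555 0.0763 0.008 ]
pad [0.4813 0.0763 0.008 ]
pad [0.4821 0.1503 0.008 ]
```

```bash
cat >> h.py <<'E'
def fish(d,u,v,dep=None,z=None):
    """world points of wrist fisheye pixels"""
    f=200/np.tan(np.radians(float(d['vertical_fov']))/2)
    a=np.asarray(u)-d['cx'];b=np.asarray(v)-d['cy'];r=np.hypot(a,b)+1e-9;t=r/f
    ray=np.stack([a/r*np.tan(t),-b/r*np.tan(t),-np.ones_like(r)],-1)
    w=R.from_quat(d['orientation']).apply(ray.reshape(-1,3)).reshape(ray.shape);o=np.array(d['origin'])
    if z is not None: return o+w*((z-o[2])/w[...,2])[...,None]
    return o+w*np.asarray(dep)[...,None]
def cloud(d):
    v,u=np.mgrid[0:400,0:640]; P=fish(d,u,v,dep=d['depth']); P[d['depth']<=0]=np.nan; return P
E
python3 - <<'E'
from h import *
q=down(np.pi/2)
print('ik',inverse_kinematics([.519,.113,.2],q),inverse_kinematics([.519,.113,.2],down(-np.pi/2)))
reach([.515,.11,.2],q); d=grab('wrist','w1.png'); print(get_state()['t'],get_state()['position'])
print(d['origin'],R.from_quat(d['orientation']).as_matrix().round(3).tolist(),d['vertical_fov'])
reach([.445,-.243,.2],q); d=grab('wrist','w2.png'); print(get_state()['t'],get_state()['position'])
P=cloud(d); m=(abs(P[...,2]-.04)<.006)&(np.hypot(P[...,0]-.445,P[...,1]+.243)<.06)
print(m.sum(),P[m].mean(0)); c,r=cv2.minEnclosingCircle(P[m][:,:2].astype(np.float32)); print(c,r)
i=np.hstack([cv2.imread('pics/w1.png'),cv2.imread('pics/w2.png')]);cv2.imwrite('pics/w12.png',cv2.resize(i,(800,250),interpolation=cv2.INTER_AREA))
cv2.imwrite('pics/w1b.png',cv2.resize(cv2.imread('pics/w1.png'),(800,500)))
E
```

```text
ik [ 1.07618525e-01  5.35028256e-02  1.46841009e+00 -4.44089210e-16
  1.61967973e+00 -1.46317780e+00] [ 1.07618525e-01  5.35028256e-02  1.46841009e+00 -4.44089210e-16
  1.61967973e+00  1.67841485e+00]
2.6083 [0.51522467 0.10914723 0.20000731]
[0.43250803 0.10961223 0.3433842 ] [[0.002, -0.948, -0.32], [1.0, 0.002, 0.001], [-0.0, -0.32, 0.948]] 65.70646984690485
4.0083 [ 0.4455364  -0.24206026  0.20005378]
3205 [ 0.44315675 -0.24292247  0.04052466]
(0.44414183497428894, -0.24287225306034088) 0.03343585878610611
```

View pics/w1b.png

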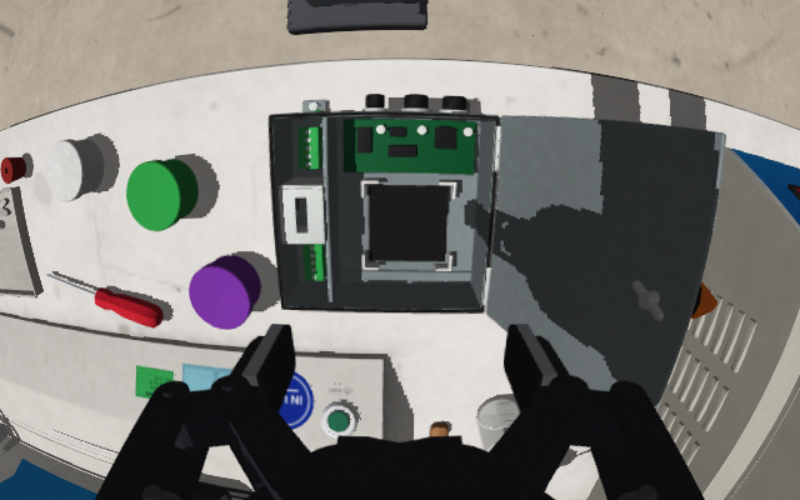

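The wrist view shows the pad's black square at (371,185),(449,183),(448,263),(368,265) in the 800-px picture. The slot is at (302,214), and the cross-pin at (648,300) clearly lies diagonal. Next I compute the bay, then pick the tin.

Run:
```python
from h import *
d=np.load('pics/w1.npz')
C=np.array([(371,185),(449,183),(448,263),(368,265)])*.8
P=fish(d,C[:,0],C[:,1],z=.008); print(P.round(4),'bay',P.mean(0))
e=(P[0]-P[1])+(P[3]-P[2]); print('yaw of case y',np.degrees(np.arctan2(e[1],e[0]))-90)
print('slot',fish(d,302*.8,214*.8,z=.0515))
rim=np.array([(270,116),(499,118),(484,312),(283,309)])*.8; print('rim',fish(d,rim[:,0],rim[:,1],z=.06).round(4))
pin=np.array([(636,284),(661,315),(648,300)]);print(fish(d,pin[:,0]*.8,pin[:,1]*.8,dep=np.array([d['depth'][int(v*.8),int(u*.8)] for u,v in pin])))
q=down(np.pi/2)
line_to([.4445,-.2429,.08],q,.2); line_to([.4445,-.2429,.011],max_speed=.1)
s=get_state();print(s['wrist_force'])
set_gripper(.05,40); s=get_state();print(s['t'],s['opening'],s['grasp_force'],s['position'],s['wrist_force'])
line_to([.4445,-.2429,.12],max_speed=.2); s=get_state();print(s['t'],s['opening'],s['grasp_force'],s['wrist_force'])
```

```text
[[0.4837 0.0848 0.008 ]
 [0.4818 0.153  0.008 ]
 [0.5564 0.1545 0.008 ]
 [0.5582 0.0803 0.008 ]] bay [0.52002174 0.11814896 0.008     ]
yaw of case y -178.5361491977658
slot [0.4990593  0.03270278 0.0515    ]
rim [[0.4211 0.0135 0.06  ]
 [0.4245 0.1827 0.06  ]
 [0.5811 0.1801 0.06  ]
 [0.5787 0.0109 0.06  ]]
[[0.49758302 0.22081515 0.19806943]
 [0.50596114 0.22719169 0.21486094]
 [0.50180634 0.22325245 0.2071853 ]]
[ 0.26405838 -0.90945698  0.74967556]
5.95 0.061676805990754986 43.17787529435009 [ 0.44528397 -0.2432637   0.01238929] [-0.73825602  0.96757921  6.32971087]
6.6417 0.06136917488038752 43.842530453111976 [-0.2221236  -0.04308657 -2.33873803]
```

Run:
```python
from h import *
w=np.load('pics/w1.npz');t=np.load('pics/t1.npz')
Pw=cloud(w)
f=200/np.tan(np.radians(float(t['vertical_fov']))/2);v,u=np.mgrid[0:400,0:640]
ray=np.stack([(u-t['cx'])/f,-(v-t['cy'])/f,-np.ones(u.shape)],-1)*t['depth'][...,None]
Pt=R.from_quat(t['orientation']).apply(ray.reshape(-1,3)).reshape(ray.shape)+t['origin']
for n,P in(('w',Pw),('t',Pt)):
    I=(w if n=='w' else t)['image'].astype(int)
    g=(P[...,0]>.35)&(P[...,0]<.65)&(P[...,1]>-.03)&(P[...,1]<.24)
    m=g&(abs(P[...,2]-.06)<.004)
    print(n,'rim n',m.sum(),'x',np.percentile(P[m][:,0],[2,98]).round(4),'y',np.percentile(P[m][:,1],[2,98]).round(4))
    m=g&(abs(P[...,2]-.008)<.003)&(I.max(-1)<60)&(abs(P[...,0]-.519)<.045)&(abs(P[...,1]-.115)<.05)
    L=cv2.connectedComponentsWithStats(m.astype(np.uint8));k=1+np.argmax(L[2][1:,4]);mm=L[1]==k
    print('pad',mm.sum(),P[mm].mean(0).round(4),np.percentile(P[mm],[3,97],axis=0)[:,:2].round(4).tolist())
    m=g&(abs(P[...,2]-.0515)<.003)&(abs(P[...,1]-.03)<.02)&(abs(P[...,0]-.5)<.04)
    print('plate',m.sum(),P[m].mean(0).round(4),np.percentile(P[m],[3,97],axis=0)[:,:2].round(4).tolist())
    m=g&(abs(P[...,2]-.05)<.003)&(abs(P[...,1]-.05)<.012)&(abs(P[...,0]-.5)<.06); print('part',P[m].mean(0).round(4))
reach([.32,.03,.24],down(-np.pi/2)) if 0 else None
```

```text
w rim n 3186 x [0.4206 0.5794] y [0.0108 0.1833]
pad 3715 [0.5174 0.1167 0.0087] [[0.4857, 0.0841], [0.5508, 0.1492]]
plate 1518 [0.4989 0.0313 0.0521] [[0.4759, 0.014], [0.5225, 0.0494]]
part [0.4984 0.0483 0.0507]
t rim n 284 x [0.4251 0.5823] y [0.0118 0.1855]
pad 367 [0.5202 0.1165 0.008 ] [[0.4873, 0.0832], [0.5529, 0.1488]]
plate 124 [0.5026 0.0318 0.0514] [[0.4789, 0.0155], [0.5241, 0.0488]]
part [0.4953 0.0487 0.0501]
```

Both clouds agree: the bay is at about (0.519, 0.1166), with case yaw under 1°. Now I place the tin.

Run:
```python
from h import *
q=down(np.pi/2)
line_to([.519,.1166,.13],q,.35)
line_to([.519,.1166,.034],max_speed=.15)
f0=get_state()['wrist_force'][2]
for z in np.arange(.030,.0175,-.002):
    line_to([.519,.1166,z],max_speed=.04); s=get_state(); print(round(z,4),s['position'].round(4) if hasattr(s['position'],'round') else s['position'],np.round(s['wrist_force'],1))
    if s['wrist_force'][2]-f0>4: break
print(s['t']); grab('wrist','w3.png')
set_gripper(.076); s=get_state(); print(s['t'],s['opening'],s['wrist_force'])
line_to([.519,.1166,.2],max_speed=.25)
d=grab('wrist','w4.png'); P=cloud(d)
m=(P[...,2]>.04)&(P[...,2]<.056)&(np.hypot(P[...,0]-.519,P[...,1]-.1166)<.045)
c,r=cv2.minEnclosingCircle(P[m][:,:2].astype(np.float32));print(c,r,P[m].mean(0))
A=np.c_[P[m][:,:2]-P[m][:,:2].mean(0),np.ones(m.sum())];print('slope',np.linalg.lstsq(A,P[m][:,2],rcond=None)[0],get_state()['t'])
cv2.imwrite('pics/w34.png',cv2.resize(d['image'],(800,500)))
```

```text
0.03 [0.5194 0.1167 0.0307] [-0.6  0.3 -2. ]
0.028 [0.5189 0.1167 0.028 ] [ 0.7  0.6 -1.1]
0.026 [0.5188 0.1166 0.0258] [-0.4 -0.2 -2. ]
0.024 [0.5188 0.1166 0.0238] [ 0.2  0.4 -1.9]
0.022 [0.5188 0.1166 0.0218] [ 0.5 -0.2 -1.5]
0.02 [0.5195 0.1166 0.0205] [0.8 1.1 1. ]
0.018 [0.5195 0.1167 0.0204] [-4.3 -0.4 11.3]
10.3833
10.725 0.07612741222229263 [-0.28697439  1.53440115 -0.49877578]
(0.5186393857002258, 0.11670425534248352) 0.03366502746939659 [0.51757989 0.1168715  0.04851727]
slope [ 0.00517866 -0.00011027  0.04851727] 11.65
```

View pics/w34.png

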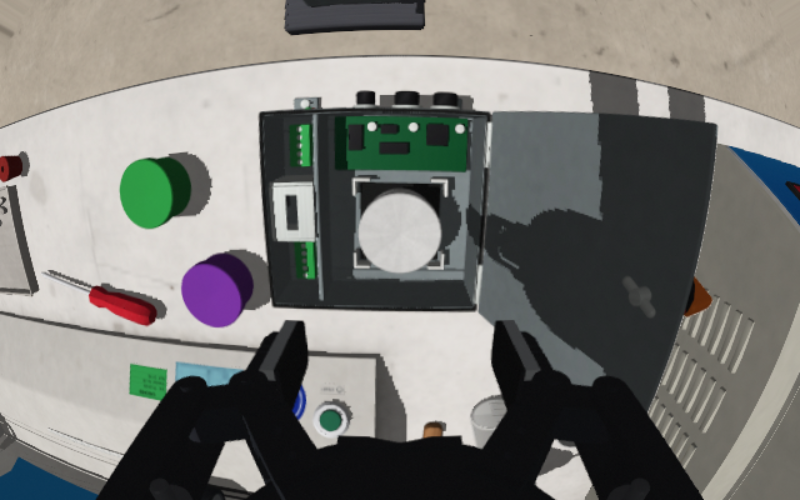

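The tin stands flat and centred (top at z = 0.0485, slope 0.005). Now I swing the cover with closed fingers at its near edge, clear of the stud.

Run:
```python
from h import *
q=down(np.pi/2); H=np.array([.1816,.06]); x=.44
line_to([.5,.15,.32],max_speed=.35); set_gripper(0)
line_to([x,.29,.32],max_speed=.35); line_to([x,.29,.2],max_speed=.25)
print(get_state()['t'],np.round(get_state()['wrist_force'],1))
for th in [1.8,1.6,1.4,1.2,1.0,.8,.6,.45,.3,.15,.05,0]:
    a=np.array([-np.cos(th),np.sin(th)]);n=np.array([np.sin(th),np.cos(th)])
    p=H+.145*a+(.002+.0145*np.sin(th))*n
    line_to([x,*p],max_speed=.15); s=get_state(); F=np.array(s['wrist_force']); print(th,np.round(s['position'],3),F.round(1))
    if np.linalg.norm(F)>25: break
print(s['t'])
```

```text
14.075 [0.5 0.4 0.3]
1.8 [0.441 0.23  0.199] [ 0.1 -0.4 -0.2]
1.6 [0.44  0.203 0.205] [0.8 0.1 0.4]
1.4 [0.44  0.173 0.206] [-0.1  0.7  0.5]
1.2 [0.44  0.144 0.201] [ 1.  -0.2 -0.4]
1.0 [0.44  0.116 0.19 ] [-0.2 -0.7  0.3]
0.8 [0.44  0.09  0.173] [-0.2  0.4 -0.7]
0.6 [0.44  0.068 0.15 ] [-0.3 -0.5  0.6]
0.45 [0.44  0.055 0.131] [ 0.1 -0.5  0.1]
0.3 [0.44  0.045 0.109] [0.4 0.  0. ]
0.15 [0.44  0.039 0.086] [ 0.  -0.6  0.5]
0.05 [0.44  0.037 0.07 ] [-0.4  0.6  0.4]
0 [0.442 0.037 0.064] [1.  0.2 4.9]
18.1583
```

Run:
```python
from h import *
q=down(np.pi/2)
line_to([.44,.037,.060],max_speed=.05); s=get_state(); print(s['position'],s['wrist_force'])
line_to([.44,.037,.16],max_speed=.3); reach([.5,.035,.22],q)
d=grab('wrist','w5.png'); P=cloud(d)
m=(abs(P[...,0]-.5)<.07)&(abs(P[...,1]-.11)<.04); print('cover z',np.nanpercentile(P[m][:,2],[5,50,95]))
m=(P[...,2]>.09)&(P[...,2]<.13)&(np.hypot(P[...,0]-.5,P[...,1]-.032)<.04)
p=P[m]; print(m.sum(),p.mean(0)); 
if m.sum()>10:
    r=cv2.minAreaRect(p[:,:2].astype(np.float32)*1000); print(r)
    e=np.linalg.eigh(np.cov(p[:,:2].T))[1][:,1]; print('long axis deg',np.degrees(np.arctan2(e[1],e[0])))
print(get_state()['t'],get_state()['position'])
cv2.imwrite('pics/w5b.png',cv2.resize(d['image'],(800,500)))
```

```text
[0.44193472 0.03673891 0.06392009] [-3.5571767  -0.4887273  15.64488556]
cover z [0.06468023 0.06660294 0.31075326]
575 [0.49768298 0.03196901 0.10460313]
((499.0733642578125, 32.120643615722656), (9.873133659362793, 35.970645904541016), 25.234434127807617)
long axis deg 114.3065934401747
19.375 [0.49863429 0.03508632 0.21736901]
```

View pics/w5b.png

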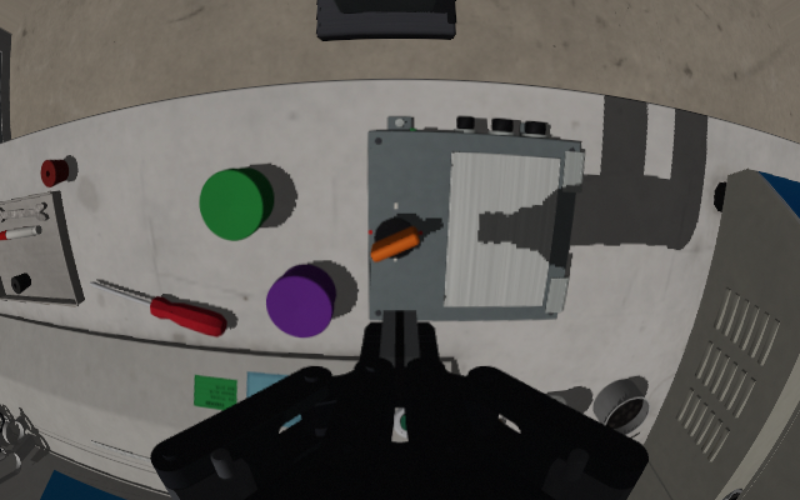

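The cover is shut. The wing centre is at (0.499, 0.032), with its long axis at world angle 115°, i.e. 65° clockwise of the white marks at (396,206)/(396,260). I'll grip it, turn it back 65° and press.

Run:
```python
from h import *
cx,cy=.4995,.032; g=np.radians
set_gripper(.045)
reach([cx,cy,.15],down(g(25.2))); line_to([cx,cy,.0855],max_speed=.12)
print(np.round(get_state()['wrist_force'],1))
set_gripper(0,60); s=get_state(); print('grip',s['t'],s['opening'],s['grasp_force'],np.round(s['position'],4),np.round(s['wrist_force'],1))
reach([cx,cy,.0855],down(g(57))); reach([cx,cy,.0855],down(g(89.2))); wait(.2)
s=get_state(); print('turned',s['t'],np.round(s['position'],4),np.round(s['wrist_force'],1),s['ft_torque'])
for z in [.083,.081,.079,.077,.075,.0735,.072]:
    line_to([cx,cy,z],max_speed=.03); s=get_state(); print(z,np.round(s['position'],4),np.round(s['wrist_force'],1),s['opening'])
    if s['wrist_force'][2]>22: break
print(s['t'])
```

```text
[-0.2  0.6  1.7]
grip 22.025 0.007437025615382234 61.87999963760376 [0.5001 0.0319 0.0865] [-0.7 -0.8  3.4]
turned 23.4167 [0.4999 0.0318 0.0857] [ 1.4 -1.2  4.3] [-0.20570045 -0.20883234 -0.05293992]
0.083 [0.4999 0.0318 0.0831] [ 2.2 -1.9  3.7] 0.007396860922336881
0.081 [0.4999 0.0318 0.0813] [ 1.6 -2.   4.3] 0.007585078330069445
0.079 [0.4999 0.0318 0.0795] [ 1.4 -2.5  5.3] 0.007420122127965503
0.077 [0.4999 0.0318 0.0777] [ 1.3 -2.9  7. ] 0.0072663910278220655
0.075 [0.4999 0.0318 0.0758] [ 1.  -1.9  7.9] 0.007882226031770133
0.0735 [0.4999 0.0318 0.0746] [ 0.3 -3.   8.5] 0.007665601981544796
0.072 [0.5    0.0318 0.0745] [-2.5 -2.7 14.7] 0.007750695224511153
25.1667
```

The pin went in: force followed the spring, then hit the bottom stop at 12 mm. Now the quarter turn clockwise and release.

Run:
```python
from h import *
cx,cy=.4995,.032; g=np.radians
for a in (60,30,8,-2):
    reach([cx,cy,.072],down(g(a))); s=get_state(); print(a,np.round(s['position'],4),np.round(s['wrist_force'],1),np.round(s['ft_torque'],2))
for z in (.075,.078,.080): line_to([cx,cy,z],max_speed=.03); s=get_state(); print(np.round(s['position'],4),np.round(s['wrist_force'],1))
set_gripper(.04); wait(.1); line_to([cx,cy,.2],max_speed=.2)
reach([.5,.035,.22],down(np.pi/2)); wait(.3)
d=grab('wrist','w6.png'); P=cloud(d)
m=(P[...,2]>.085)&(P[...,2]<.13)&(np.hypot(P[...,0]-.5,P[...,1]-.032)<.04); p=P[m]
print(m.sum(),p.mean(0),np.percentile(p[:,2],[50,90])); print(cv2.minAreaRect(p[:,:2].astype(np.float32)*1000),get_state()['t'])
cv2.imwrite('pics/w6b.png',cv2.resize(d['image'][80:280,220:500],None,fx=2.8,fy=2.8))
```

```text
60 [0.5    0.0319 0.0746] [-3.2 -3.2 14.4] [-0.36  0.48  0.01]
30 [0.5001 0.032  0.0745] [-1.7 -2.6 14. ] [-0.39  0.42 -0.05]
8 [0.5002 0.032  0.0746] [-1.3 -1.6 13.4] [-0.36  0.34 -0.03]
-2 [0.5002 0.032  0.0746] [-1.  -1.9 13.6] [-0.33  0.39 -0.01]
[0.5001 0.032  0.0763] [ 1.2 -1.5  7. ]
[0.5001 0.032  0.0783] [ 3.9 -1.8  4.9]
[0.5    0.032  0.0786] [ 6.  -2.4 -2.8]
526 [0.49801638 0.0322651  0.09708599] [0.09925511 0.1005683 ]
((499.33380126953125, 32.088462829589844), (35.163021087646484, 9.945743560791016), 87.3808822631836) 30.825
```

View pics/w6b.png

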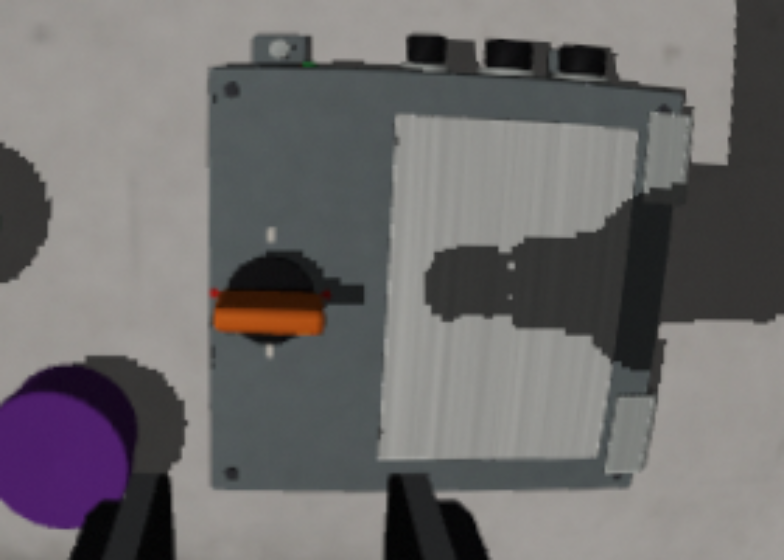

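The wing lies on the red marks (crop (213,293)/(327,295)). Its top is at about 0.099, roughly 8 mm in, and it resisted a light pull up, so it is locked. Handing in.

```bash
python3 -c "
from plant import *
print(close_job())"
```

```text
the job is handed in; nothing more can be done
None
```

I put the drying tin flat in its holder, shut the cover, locked the wing stud on the red marks, and handed the job in at about 31 s; no verdict came back.

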